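# Packing plates into the graduated rack

## Robot

A 6-joint arm with a two-finger parallel gripper is mounted at the origin on the work surface. World frame = base frame: x ahead of the robot, y to its left, z up, the work surface at z = 0. Lengths are in mm, angles in rad, forces in N, time in s.
With the tool pointing down it reaches from about 300 to 875 mm from the base axis. Payload 4.2 kg.
Tool frame: the origin (TCP) lies midway between the tips of the shut fingers; the grasp point (between the pads) lies 19 mm behind it; z points along the fingers, y is the line along which they close (so a half turn about z gives the same grasp; the last joint's range is limited). The gripper opens to 85 mm and grips with 20 to 120 N. Pads are 22 mm wide; open, the fingers measure 114 mm over their backs; the gripper's body (76 mm by 85 mm) begins 54 mm behind the grasp point. The pads swing forward as they close: fully open they stand 13 mm farther back than shut.
Start: joints at [1.241, 0.32, 1.565, -0, 1.257, -0.02], TCP at [175.301, 547.641, 231.338] pointing down, gripper open.
Joint ranges: [-3.11, 3.11], [-0.84, 2.01], [0.21, 2.61], [-1.34, 4.49], [0.05, 2.63], [-2.56, 2.56]. Speed limits (rad/s): [2.57, 2.57, 3.14, 3.14, 3.14, 3.14].

## Interface

Orientations are given as a rotation vector (axis times angle).
In Python, from rig import env, capture, camera_info gives the robot as it stands.
- The arm moves only by the shell command python3 -m jog 'ROWS' [OPENING] [FORCE]. ROWS is JSON, a list of rows, each an object with "delta_pos": the shift along the tool's x, y, z scaled (see below), a list of three; "rot": the turn, a rotation vector about the tool's x, y, z scaled (see below), a list of three. A call has 1 to 20 rows; each row shifts and turns the commanded pose from where the row before left it, along the tool's axes as they then stand; what a row does not reach is not made up. The controller multiplies each number of a shift by 30 cm and each number of a turn by 90 degrees. A row lasts 1/12 s, in which the tool goes at most 41.7 mm and 7.16 degrees, less where a joint would pass 70% of its speed; a pose out of reach is approached as far as the arm can. A call with a number of a shift or a turn outside -1 to 1 is refused whole. A call with a gripper value outside its range is refused whole. OPENING is the gripper command: -1 is shut, 1 is fully open, values between are in proportion, set as the call begins (- or left out, the last holds). The fingers move at their own pace and stop on an object; FORCE is the grip in N (left out, the last holds). Time passes only in rows, so rows that do not move let the fingers close. It gives the time, the measured TCP pose, the force, the opening and the grip force at its end, in the units of the state.
- env.state(): the state, without advancing time (a new reading comes with each control period).
- capture(name): name is "side" or "top" or "wrist"; returns the picture (384x512x3 uint8, blue, green, red); there is no depth.
- camera_info(name): a dict with "fx", "fy", "cx", "cy" (pixels), "k1" (the pictures are not rectified: a ray, as slopes to the right and down, at radius r is drawn at 1 + k1 r^2 times it, then the intrinsics apply), "view" (4x4, takes a point from world to camera coordinates); the wrist camera has in their place "T_tool_cam" (4x4, takes a point from camera to tool coordinates, whose origin is the TCP and whose axes are the flange's). Camera axes: x right, y down, z forward; pixel columns grow to the right and rows downward; lengths in mm; the calibration is good to about 2 mm. A picture is of the moment at which its call begins: read the wrist's pose just before it. camera_info takes no time and is no camera call.
- env.hand_in(): hands the job in; it is judged then, once.
The state is a dict: "clock": time; "qpos": joint angles; "qd": joint speeds; "joint_efforts": joint torques, N m; "tool_pos": TCP position; "orientation": TCP orientation; "ft_force": force on the tool from outside, world axes, zero at the start; "moment": the same for the moment, N m; "width": opening from 0.0 (shut) to 1.0 (fully open); "grip_force": force on a finger pad.
Only numpy, scipy, OpenCV 4.12 (cv2) and the standard library are available. Lean on these libraries where they do the work, as an engineer would, in place of code of your own. Each camera call takes 0.05 s, during which the arm holds its last target. There are 200 camera calls.

## Task

Put the two loose packing plates away on edge in the two free slots of the wooden rack, each in the slot that fits its thickness, and press each one gently down until it is fully home on the floor of its slot. The slot pockets float a little along the rack, so feel for the mouth and never force a plate against the rack; leave the other things on the bench where they are.

Things in the scene. Friction and masses are not known exactly. Their poses are not given: they have to be found in the camera images.
- plate_thick_mid (a point): Plain aluminium packing plate, 17 mm thick, standing loose on its edge on the bench: 50 mm long (its x axis), 17 mm thick (y), 85 mm high (z up), square edges, about 190 g, a dark dot near the top of each face. This point is its very centre, 42.5 mm above its lower edge. The lowest 32 mm go into the slot: hold it across its thickness within the upper 50 mm.
- plate_thin_mid (a point): Plain aluminium packing plate, 12 mm thick, standing loose on its edge on the bench: 50 mm long (its x axis), 12 mm thick (y), 85 mm high (z up), square edges, about 135 g, a dark dot near the top of each face. This point is its very centre, 42.5 mm above its lower edge. The lowest 32 mm go into the slot: hold it across its thickness within the upper 50 mm.
- plate_thick: The same 17 mm plate; origin at the centre of its lower edge face.
- plate_thin: The same 12 mm plate; origin at the centre of its lower edge face.
- rack: Wooden rack, fixed to the bench: a dark rail 90 (x) by 310 mm (y), 14 mm high, with three slots along its y axis, 84 mm apart, that narrow from +y to -y. The widest (y = +84 mm) is already filled by a fixed 22 mm plate that stands up to 107 mm above the bench; the middle (y = 0) and narrow (y = -84 mm) slots are free. Origin at the centre of its underside.
- place_mid (a point): Middle of the floor of the middle slot, 22 mm above the bench, when its wooden pocket is in the middle of its play (the pocket can stand up to 11 mm either way along y: this point does not tell where). Axes as the rack's. The slot is 18.6 mm wide (y), for the 17 mm plate; 64 mm long (x), open at both ends and the top, 32 mm deep. A seated plate's top is 53 mm above the mouth.
- place_narrow (a point): Middle of the floor of the narrow slot, 22 mm above the bench, when its wooden pocket is in the middle of its play (the pocket can stand up to 11 mm either way along y: this point does not tell where). Axes as the rack's. The slot is 13.6 mm wide (y), for the 12 mm plate; 64 mm long (x), open at both ends and the top, 32 mm deep. A seated plate's top is 53 mm above the mouth.
- mouth_mid (a point): Same as place_mid but at the mouth, 54 mm above the bench. Top 3.5 mm: a lead-in, 2 mm wider each side. Pocket: light wood, jaws 20 mm wide each side; it slides along y with about 4 N drag, starts anywhere in its play: see or feel for it. A sprung roller 18 mm below the mouth, on the -y side, grips the plate: press down with some 5 to 15 N until it stops on the floor.
- mouth_narrow (a point): Same as place_narrow but at the mouth, 54 mm above the bench. Top 3.5 mm: a lead-in, 2 mm wider each side. Pocket: light wood, jaws 20 mm wide each side; it slides along y with about 4 N drag, starts anywhere in its play: see or feel for it. A sprung roller 18 mm below the mouth, on the -y side, grips the plate: press down with some 5 to 15 N until it stops on the floor.
- wax_tin: Round steel wax tin, 66 mm across, 36 mm high; origin at the centre of its underside. A bystander.
- gouge: Turning gouge with a dark wooden handle, 400 mm long, 32 mm thick, lying on the bench; origin in the middle of the handle, at bench height, its x axis along it towards the blade. A bystander.
- caliper: Flat steel caliper, 130 mm long, under 10 mm high; origin in the middle of its beam, at bench height. A bystander.
- chuck_key: Small T-shaped steel chuck key, 60 mm, 12 mm high, lying flat; origin under the middle of its bar. A bystander.
- bowl: Small turned wooden bowl, 150 mm across, 60 mm high; origin at the centre of its underside. A bystander.
- knob_blank: Small turned wooden knob, 36 mm across and 36 mm high; origin at the centre of its underside. A bystander.
Not all that is in view belongs to the job. Leave any orange or yellow look-alike of the plate_thin alone.

How it is judged:
By the outcome, as a careful person would: the job done as asked, in the order asked, and still so for the second after the job is handed in, with the robot touching nothing.
It also fails if it takes over 69 s, if anything falls off the work surface, if the arm or the gripper's body presses on something with over 40 N, if the wrist force passes 120 N, or if a joint passes its speed limit or range.

## Working session

There is one attempt and no reset: what is moved stays moved. The work goes in short steps, Python scripts to look and compute and a shell command to move; the robot and the scene stay as the last step left them, time stands still between calls to the robot, and variables do not carry over. Pictures are saved under pics/ and viewed, at most 10 in all, crops included, and the job is handed in when it is done.

```bash
mkdir -p pics; ls
python3 - <<'E'
from rig import env, capture, camera_info
import cv2, numpy as np
s=env.state(); print(s)
for n in("side","top","wrist"):
    print(n,camera_info(n)); cv2.imwrite(f"pics/{n}0.png",capture(n))
a=cv2.imread("pics/top0.png");b=cv2.imread("pics/side0.png")
E
```

```text
pics
{'clock': 0.0, 'qpos': array([ 1.24100444e+00,  3.20322662e-01,  1.56570077e+00, -3.11421929e-05,
        1.25739244e+00, -1.99838627e-02]), 'qd': array([-0.0004085 , -0.0004488 ,  0.00090086,  0.00230426, -0.00127241,
       -0.00118931]), 'joint_efforts': array([-3.35390914e-04, -4.15507185e+01, -2.34158206e+01,  1.42354047e-04,
        8.20679648e-03, -1.20960129e-05]), 'tool_pos': array([175.14630917, 547.16788184, 230.45614962]), 'orientation': array([-4.84641855e-01, -3.10369276e+00,  2.82806304e-03]), 'ft_force': array([ 0.49504915, -0.16664889,  0.48702117]), 'moment': array([ 0.05328981, -0.03406979, -0.0187021 ]), 'grip_force': 0.0, 'width': 0.9991379868331581}
side {'fx': 383.61949130004734, 'fy': 383.61949130004734, 'cx': 251.8136321185456, 'cy': 189.6163079994092, 'k1': 0.03443141652362555, 'view': array([[ 7.18841519e-01, -6.95164347e-01,  3.66078770e-03,
        -4.28032625e+02],
       [-4.70782479e-01, -4.90678390e-01, -7.33211139e-01,
         3.48287375e+02],
       [ 5.11498512e-01,  5.25339174e-01, -6.79991194e-01,
         6.75863025e+02],
       [ 0.000000
[... 346 characters left out ...]
562e-01,
         6.03716488e+02],
       [ 2.00707412e-01,  1.75445312e-02, -9.79494116e-01,
         1.03937662e+03],
       [ 0.00000000e+00,  0.00000000e+00,  0.00000000e+00,
         1.00000000e+00]])}
wrist {'fx': 346.37216951207944, 'fy': 346.37216951207944, 'cx': 250.49822230879906, 'cy': 195.62048283796963, 'k1': -0.0896027697268405, 'T_tool_cam': array([[-3.36825881e-04, -9.62729650e-01, -2.70465355e-01,
         6.83955037e+01],
       [ 9.99999941e-01, -3.42562680e-04, -2.59945019e-05,
        -1.26273383e-01],
       [-6.76256593e-05, -2.70465348e-01,  9.62729708e-01,
        -1.42838531e+02],
       [ 0.00000000e+00,  0.00000000e+00,  0.00000000e+00,
         1.00000000e+00]])}
```

View pics/top0.png

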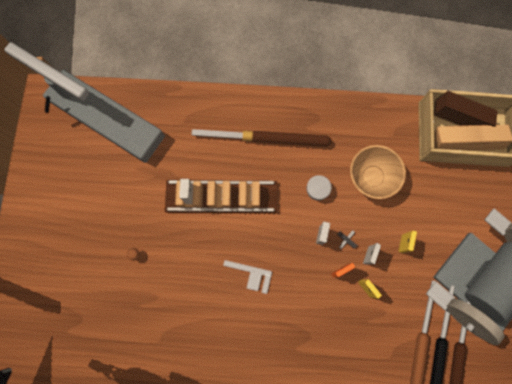

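View pics/side0.png

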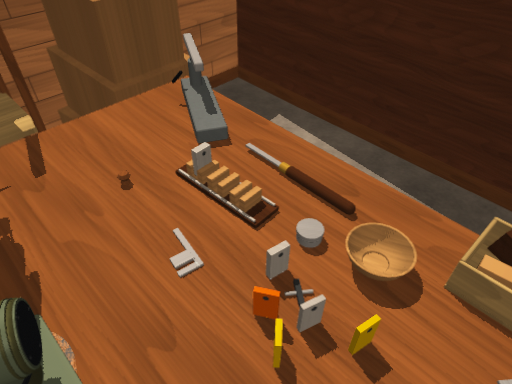

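The top view shows the grey plates near (323,233) and (372,254), with the chuck key between them at (347,240). The rack is at (222,196), with its filled slot at the left, which is +y. Orange and yellow decoys stand at (345,270), (371,289) and (408,242). Next I zoom in on both areas.

```bash
cat > h.py <<'E'
import numpy as np, cv2
from rig import env, capture, camera_info
from scipy.spatial.transform import Rotation as R
def cam(n, s=None):
    c=camera_info(n)
    if n=="wrist":
        s=s or env.state(); T=np.eye(4); T[:3,:3]=R.from_rotvec(s["orientation"]).as_matrix(); T[:3,3]=s["tool_pos"]
        M=T@c["T_tool_cam"]
    else: M=np.linalg.inv(c["view"])
    return c,M
def ray(cm,uv):
    c,M=cm; d=np.array([(uv[0]-c["cx"])/c["fx"],(uv[1]-c["cy"])/c["fy"]]); p=d.copy()
    for _ in range(10): p=d/(1+c["k1"]*(p@p))
    v=M[:3,:3]@np.array([p[0],p[1],1.]); return M[:3,3],v
def onz(cm,uv,z):
    o,v=ray(cm,uv); return o+v*(z-o[2])/v[2]
def proj(cm,P):
    c,M=cm; q=np.linalg.inv(M)@np.append(P,1.); p=q[:2]/q[2]; p=p*(1+c["k1"]*(p@p))
    return np.array([c["fx"]*p[0]+c["cx"],c["fy"]*p[1]+c["cy"]])
def crop(img,x0,y0,x1,y1,k): return cv2.resize(img[y0:y1,x0:x1],None,fx=k,fy=k,interpolation=cv2.INTER_CUBIC)
E
python3 - <<'E'
from h import *
t=cv2.imread("pics/top0.png"); s=cv2.imread("pics/side0.png")
a=crop(t,160,170,280,220,3); b=crop(t,300,215,420,305,3)
c=crop(s,170,135,290,235,3); d=crop(s,240,230,360,330,3)
def pad(i): return cv2.copyMakeBorder(i,0,300-i.shape[0],0,40,cv2.BORDER_CONSTANT)
cv2.imwrite("pics/z1.png",np.vstack([np.hstack([pad(a),pad(b)]),np.hstack([pad(c),pad(d)])]))
E
```

```text
(no output)
```

View pics/z1.png

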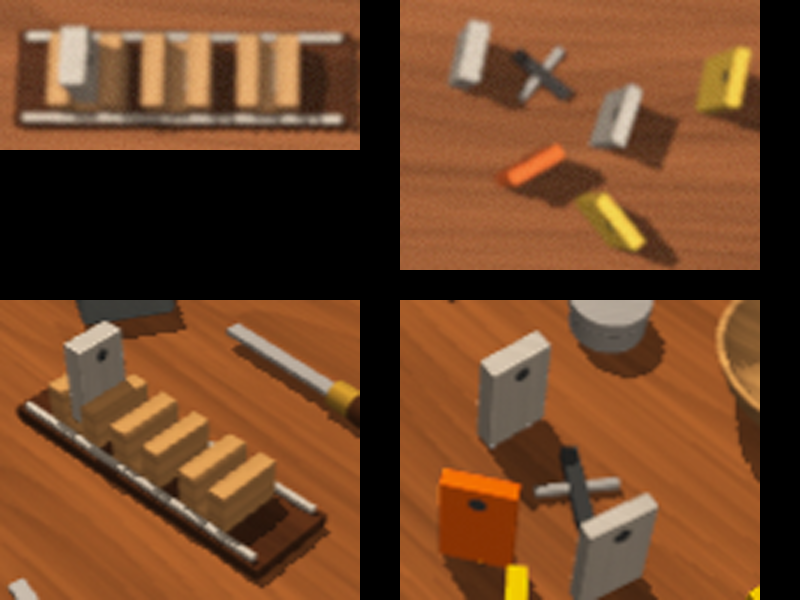

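Top crop: the left plate's top face is around pixel (326,231) and the right, thinner-looking one is around (375,253). The four jaws of the two free pockets are visible. I'll work out coarse positions, then move the wrist camera closer.

Run:
```python
from h import *
t=cam("top")
for n,uv,z in [("L",(326,231),85),("R",(375.5,253),85),("rk",(220,196.7),14)]+[(f"c{i}",p,14) for i,p in enumerate([(167,180.5),(278,181),(277,212),(165.5,211)])]:
    print(n,onz(t,uv,z).round(1))
# jaw top edges, z=54 in top crop row y=75 (centre)
for x in (141,164,187,210,237,259,276,299): print(x,onz(t,(160+x/3,170+70/3),54).round(1))
s=env.state(); print(R.from_rotvec(s["orientation"]).as_matrix().round(3))
```

```text
L [ 520.4 -161.4   85. ]
R [ 472.6 -288.2   85. ]
rk [605.6 123.8  14. ]
c0 [642.  275.5  14. ]
c1 [660.2 -33.   14. ]
c2 [573.1 -35.4  14. ]
c3 [556.1 270.   14. ]
141 [604.6 154.1  54. ]
164 [605.9 133.7  54. ]
187 [607.2 113.3  54. ]
210 [608.6  92.9  54. ]
237 [610.1  69.   54. ]
259 [611.3  49.5  54. ]
276 [612.3  34.5  54. ]
299 [613.6  14.1  54. ]
[[-0.952  0.305 -0.   ]
 [ 0.305  0.952 -0.001]
 [ 0.    -0.001 -1.   ]]
```

```bash
python3 -m jog '[{"delta_pos":[-0.09,-0.105,0],"rot":[0,0,0]},{"delta_pos":[-0.09,-0.105,0],"rot":[0,0,0]},{"delta_pos":[-0.09,-0.105,0],"rot":[0,0,0]},{"delta_pos":[-0.09,-0.105,0],"rot":[0,0,0]},{"delta_pos":[-0.09,-0.105,0],"rot":[0,0,0]},{"delta_pos":[-0.09,-0.105,0],"rot":[0,0,0]},{"delta_pos":[-0.09,-0.105,0],"rot":[0,0,0]},{"delta_pos":[-0.09,-0.105,0],"rot":[0,0,0]},{"delta_pos":[-0.09,-0.105,0],"rot":[0,0,0]},{"delta_pos":[-0.09,-0.105,0],"rot":[0,0,0]},{"delta_pos":[-0.09,-0.105,0],"rot":[0,0,0]},{"delta_pos":[-0.09,-0.105,0],"rot":[0,0,0]},{"delta_pos":[-0.09,-0.105,0],"rot":[0,0,0]},{"delta_pos":[-0.09,-0.105,0],"rot":[0,0,0]},{"delta_pos":[-0.09,-0.105,0],"rot":[0,0,0]},{"delta_pos":[-0.09,-0.105,0],"rot":[0,0,0]},{"delta_pos":[-0.09,-0.105,0],"rot":[0,0,0]},{"delta_pos":[-0.09,-0.105,0],"rot":[0,0,0]},{"delta_pos":[-0.09,-0.105,0],"rot":[0,0,0]},{"delta_pos":[-0.09,-0.105,0],"rot":[0,0,0]}]' 1 40
python3 -m jog '[{"delta_pos":[0,0,0],"rot":[0,0,0]},{"delta_pos":[0,0,0],"rot":[0,0,0]},{"delta_pos":[0,0,0],"rot":[0,0,0]}]'
python3 - <<'E'
from h import *
import pickle
s=env.state(); i=capture("wrist"); cv2.imwrite("pics/w1.png",i); pickle.dump(s,open("pics/w1.pkl","wb"))
cv2.imwrite("pics/w1z.png",crop(i,0,0,512,384,1.5))
E
```

```text
clock: 1.82
tool_pos: [497.7, -219.1, 231.0]
orientation: [-0.486, -3.103, -0.001]
ft_force: [1.1, 0.4, 0.6]
width: 0.998
grip_force: 0.0
clock: 2.07
tool_pos: [496.9, -216.5, 230.7]
orientation: [-0.485, -3.102, -0.002]
ft_force: [0.5, 0.8, -1.1]
width: 1.0
grip_force: 0.0
```

View pics/w1z.png

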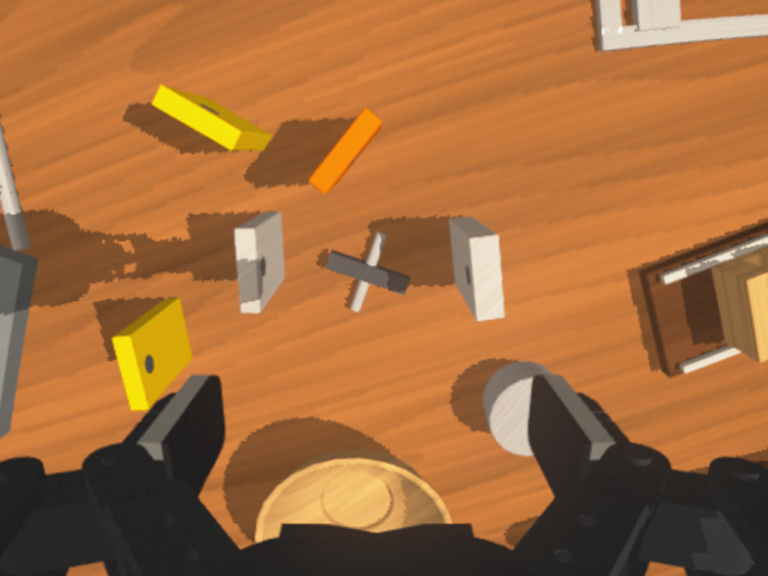

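The wrist picture (zoomed 1.5x) shows the right-hand plate's top face with corners near (472,237), (497,235), (504,317), (479,321). The left-hand plate's top face spans (235,232) to (261,311) and the chuck key lies between them. I'll refine these by brightness.

Run:
```python
from h import *
import pickle
s=pickle.load(open("pics/w1.pkl","rb")); w=cam("wrist",s)
Z=cv2.imread("pics/w1z.png")
for n,Q in (("Rimg",[(472,237),(497,235),(504,317),(479,321)]),("Limg",[(235,232),(256,229),(261,311),(240,312)])):
    P=np.array([onz(w,np.array(q)/1.5,85) for q in Q])
    print(n,P[:,:2].round(1).tolist(),P.mean(0).round(1),"w",np.linalg.norm(P[0]-P[1]).round(1),np.linalg.norm(P[2]-P[3]).round(1),"l",np.linalg.norm(P[1]-P[2]).round(1),np.linalg.norm(P[0]-P[3]).round(1))
a=crop(cv2.imread("pics/w1.png"),145,135,205,215,7);b=crop(cv2.imread("pics/w1.png"),290,135,345,220,7)
b=cv2.resize(b,None,fx=560/595,fy=560/595)
cv2.imwrite("pics/w1c.png",np.hstack([a,np.zeros((560,10,3),np.uint8),b])[:, :800])
```

```text
Rimg [[493.8, -158.7], [497.0, -144.9], [545.4, -152.9], [543.2, -167.6]] [ 519.9 -156.    85. ] w 14.2 14.9 l 49.0 50.2
Limg [[450.3, -284.7], [452.4, -272.7], [498.3, -287.4], [495.1, -299.5]] [ 474.  -286.1   85. ] w 12.1 12.5 l 48.2 47.2
```

View pics/w1c.png

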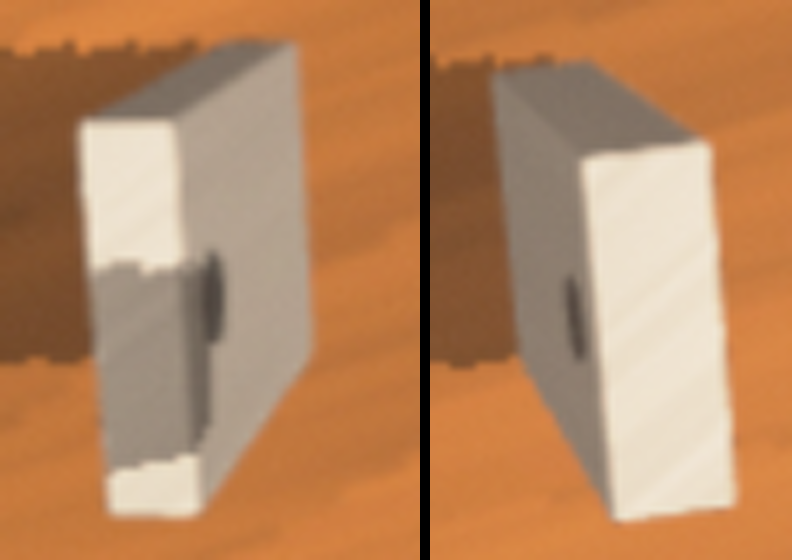

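Close-up: left plate top corners are at (78,120), (175,120), (203,515), (108,515). Right plate top corners are at (583,157), (708,143), (735,505), (617,520), so the right one is clearly the thicker plate.

Run:
```python
from h import *
import pickle
s=pickle.load(open("pics/w1.pkl","rb")); w=cam("wrist",s)
A=np.array([(78,120),(175,120),(203,515),(108,515)])/7+[145,135]
B=(np.array([(583,157),(708,143),(735,505),(617,520)])-[430,0])/6.588+[290,135]
Rt=R.from_rotvec(s["orientation"]).as_matrix()
for n,Q in (("thick",B),("thin",A)):
    P=np.array([onz(w,q,85) for q in Q]); L=P[2]+P[3]-P[0]-P[1]; c=P.mean(0)
    yaw=np.degrees(np.arctan2(L[1],L[0]))
    print(n,c.round(1),"w",np.linalg.norm(P[0]-P[1]).round(1),np.linalg.norm(P[2]-P[3]).round(1),"l",np.linalg.norm(L)/2,"yaw",yaw)
    d=Rt.T@(np.array([c[0],c[1],130])-s["tool_pos"]); ty=np.degrees(np.arctan2(-Rt[1,0],-Rt[0,0]))
    print(" to tool z130:",(d/300).round(4)," toolx yaw",ty," turn about tool z (units)",-(yaw-ty)/90)
```

```text
thick [ 520.  -156.4   85. ] w 16.2 15.9 l 49.35298184456641 yaw -9.867307703151067
 to tool z130: [-0.0129  0.2142  0.3357]  toolx yaw -17.7797534225236  turn about tool z (units) -0.08791606354858372
thin [ 473.7 -286.2   85. ] w 11.8 12.1 l 49.80490569343525 yaw -17.356969374281377
 to tool z130: [ 0.0019 -0.245   0.3354]  toolx yaw -17.7797534225236  turn about tool z (units) -0.0046976005360247165
```

```bash
python3 -m jog '[{"delta_pos":[-0.0032,0.0535,0.084],"rot":[0,0,0]},{"delta_pos":[-0.0032,0.0535,0.084],"rot":[0,0,0]},{"delta_pos":[-0.0032,0.0535,0.084],"rot":[0,0,0]},{"delta_pos":[-0.0032,0.0535,0.084],"rot":[0,0,0]},{"delta_pos":[0,0,0],"rot":[0,0,-0.044]},{"delta_pos":[0,0,0],"rot":[0,0,-0.044]},{"delta_pos":[0,0,0],"rot":[0,0,0]},{"delta_pos":[0,0,0],"rot":[0,0,0]},{"delta_pos":[0,0,0],"rot":[0,0,0]}]' 0.2 40
cat >> h.py <<'E'
def togo(x,y,z,yaw):
    s=env.state(); Rt=R.from_rotvec(s["orientation"]).as_matrix()
    ty=np.degrees(np.arctan2(-Rt[1,0],-Rt[0,0]))
    print("go",((Rt.T@(np.array([x,y,z])-s["tool_pos"]))/300).round(4),"turn",round(-(yaw-ty)/90,4),"tilt",Rt[:,2].round(3),"F",s["ft_force"].round(1),"tcp",s["tool_pos"].round(1))
E
python3 -c "
from h import *
togo(520,-156.4,42,-9.87)"
```

```text
clock: 2.87
tool_pos: [520.7, -156.3, 131.1]
orientation: [0.27, 3.129, -0.0]
ft_force: [0.7, -0.5, -0.7]
width: 0.599
grip_force: 0.0
go [ 0.0025 -0.0006  0.2972] turn 0.0001 tilt [ 0.001 -0.    -1.   ] F [ 0.7 -0.5 -0.7] tcp [ 520.7 -156.3  131.1]
```

Descend, then close.

```bash
python3 -m jog '[{"delta_pos":[0.0008,0,0.074],"rot":[0,0,0]},{"delta_pos":[0.0008,0,0.074],"rot":[0,0,0]},{"delta_pos":[0.0008,0,0.074],"rot":[0,0,0]},{"delta_pos":[0,0,0.074],"rot":[0,0,0]},{"delta_pos":[0,0,0],"rot":[0,0,0]},{"delta_pos":[0,0,0],"rot":[0,0,0]}]'
python3 -m jog '[{"delta_pos":[0,0,0],"rot":[0,0,0]},{"delta_pos":[0,0,0],"rot":[0,0,0]},{"delta_pos":[0,0,0],"rot":[0,0,0]},{"delta_pos":[0,0,0],"rot":[0,0,0]},{"delta_pos":[0,0,0],"rot":[0,0,0]},{"delta_pos":[0,0,0],"rot":[0,0,0]},{"delta_pos":[0,0,0],"rot":[0,0,0]},{"delta_pos":[0,0,0],"rot":[0,0,0]}]' -1 40
```

```text
clock: 3.37
tool_pos: [519.5, -156.7, 41.5]
orientation: [-0.27, -3.128, -0.001]
ft_force: [0.2, 0.3, 1.1]
width: 0.602
grip_force: 0.0
clock: 4.03
tool_pos: [521.1, -157.2, 43.3]
orientation: [0.269, 3.127, -0.001]
ft_force: [-0.2, 0.4, 5.8]
width: 0.194
grip_force: 39.8
```

```bash
python3 -m jog '[{"delta_pos":[0,0,-0.02],"rot":[0,0,0]},{"delta_pos":[0,0,-0.1],"rot":[0,0,0]},{"delta_pos":[0,0,-0.13],"rot":[0,0,0]},{"delta_pos":[0,0,-0.13],"rot":[0,0,0]},{"delta_pos":[0,0,-0.13],"rot":[0,0,0]},{"delta_pos":[-0.02,0.06,0],"rot":[0,0,0]},{"delta_pos":[-0.036,0.123,0],"rot":[0,0,0]},{"delta_pos":[-0.036,0.123,0],"rot":[0,0,0]},{"delta_pos":[-0.036,0.123,0],"rot":[0,0,0]},{"delta_pos":[-0.036,0.123,0],"rot":[0,0,0]},{"delta_pos":[-0.036,0.123,0],"rot":[0,0,0]},{"delta_pos":[-0.036,0.123,0],"rot":[0,0,0]},{"delta_pos":[-0.02,0.065,0],"rot":[0,0,0]},{"delta_pos":[0,0,0],"rot":[0,0,-0.049]},{"delta_pos":[0,0,0],"rot":[0,0,-0.049]},{"delta_pos":[0,0,0],"rot":[0,0,-0.049]},{"delta_pos":[0,0,0],"rot":[0,0,0]},{"delta_pos":[0,0,0],"rot":[0,0,0]},{"delta_pos":[0,0,0],"rot":[0,0,0]}]' -1 60
python3 - <<'E'
from h import *
import pickle
s=env.state(); i=capture("wrist"); cv2.imwrite("pics/w2.png",i); pickle.dump(s,open("pics/w2.pkl","wb"))
cv2.imwrite("pics/w2z.png",crop(i,0,0,512,384,1.56))
togo(606,123,200,3.4)
E
```

```text
clock: 5.62
tool_pos: [639.7, 84.9, 194.7]
orientation: [0.09, -3.14, -0.0]
ft_force: [0.3, -0.2, -2.0]
width: 0.19
grip_force: 58.9
go [ 0.1049  0.1333 -0.0175] turn -0.001 tilt [-0.  0. -1.] F [ 0.8  0.3 -2.1] tcp [639.7  84.9 194.7]
```

View pics/w2z.png

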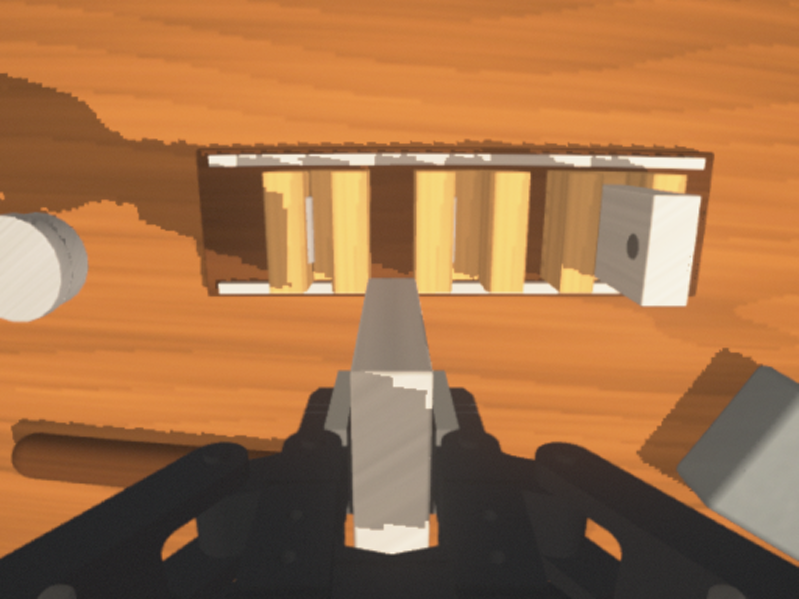

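The view is clear. At zoom 1.56, the middle pocket's jaws have outer edges at x≈415 and 529, and the narrow pocket's at 264 and 370. The held plate hangs straight, with its lower edge centred at 391. I'll refine the jaw edges by colour mask.

Run:
```python
from h import *
import pickle
s=pickle.load(open("pics/w2.pkl","rb")); w=cam("wrist",s); i=cv2.imread("pics/w2.png").astype(int)
for r in (115,130,145,160,172):
    g=cv2.GaussianBlur(i.astype(np.float32),(3,3),0)[r,:,1]; d=np.gradient(g)
    k=[j for j in range(150,350) if abs(d[j])>12 and abs(d[j])==abs(d[j-2:j+3]).max()]
    print(r,[(j,int(d[j])) for j in k])
f=lambda u,r:onz(w,(u/1.56,r),54)
# rack axes: rail corners (zoom) at z14
C=[onz(w,np.array(p)/1.56,14) for p in [(198,150),(712,153),(695,296),(210,295)]]
print(np.array(C)[:,:2].round(1).tolist(), np.mean(C,0).round(1))
v=C[1]-C[0]; v2=C[2]-C[3]; print("rack y len",np.linalg.norm(v),np.linalg.norm(v2),"yaw",np.degrees(np.arctan2(-v[0],v[1])),np.degrees(np.arctan2(-v2[0],v2[1])))
for n,(a,b,ta,tb) in dict(mid=(415.5,529,(170,292),(170,292)),nar=(264,370,(170,292),(170,292))).items():
    P=[f(a,231/1.56),f(b,231/1.56)]; print(n,np.array(P).round(1).tolist(),np.mean(P,0).round(1),np.linalg.norm(P[0]-P[1]))
```

```text
115 [(168, 45), (193, -13), (212, 20), (236, -31), (266, 33), (291, -18), (317, 21), (339, -41)]
130 [(169, 20), (181, 27), (196, 14), (199, -19), (213, 23), (236, -32), (266, 35), (292, -19), (317, 21), (339, -40), (349, 17)]
145 [(170, 21), (184, 24), (200, -18), (213, 22), (236, -35), (266, 35), (292, -18), (316, 23), (338, -40), (348, 16)]
160 [(171, 20), (184, 24), (197, 15), (200, -19), (214, 25), (236, -38), (266, 34), (291, -17), (315, 25), (337, -41), (347, 16)]
172 [(171, 16), (184, 23), (214, 25), (236, -26), (266, 34), (291, -18), (315, 23), (336, -44), (346, 14)]
[[574.2, -32.1], [556.4, 273.0], [644.9, 279.6], [661.9, -27.1]] [609.3 123.3  14. ]
rack y len 305.69654194570205 307.1449008509195 yaw 3.3417235930770017 3.1751994390819394
mid [[609.6, 96.1, 54.0], [606.0, 156.0, 54.0]] [607.8 126.1  54. ] 60.08521411479144
nar [[614.0, 16.2, 54.0], [611.0, 72.2, 54.0]] [612.5  44.2  54. ] 56.036982935695285
```

```bash
python3 -c "
from h import *
togo(608.5,125.3,107,3.25)"
```

```text
go [0.0961 0.1405 0.2925] turn 0.0007 tilt [-0.  0. -1.] F [ 0.8  0.3 -2.1] tcp [639.7  84.9 194.7]
```

```bash
python3 -m jog '[{"delta_pos":[0.032,0.047,0],"rot":[0,0,0]},{"delta_pos":[0.032,0.047,0],"rot":[0,0,0]},{"delta_pos":[0.032,0.0465,0],"rot":[0,0,0]},{"delta_pos":[0,0,0.07],"rot":[0,0,0]},{"delta_pos":[0,0,0.08],"rot":[0,0,0]},{"delta_pos":[0,0,0.08],"rot":[0,0,0]},{"delta_pos":[0,0,0.04],"rot":[0,0,0]},{"delta_pos":[0,0,0.022],"rot":[0,0,0]},{"delta_pos":[0,0,0],"rot":[0,0,0]},{"delta_pos":[0,0,0],"rot":[0,0,0]},{"delta_pos":[0,0,0],"rot":[0,0,0]}]'
python3 - <<'E'
from h import *
togo(608.5,125.3,107,3.25)
s=capture("side"); t=capture("top"); w=capture("wrist")
cv2.imwrite("pics/c3.png",np.hstack([crop(s,190,130,290,230,4),crop(w,170,90,270,190,4)]))
E
```

```text
clock: 6.58
tool_pos: [609.3, 126.0, 108.5]
orientation: [-0.094, 3.138, 0.001]
ft_force: [0.3, 0.3, -1.1]
width: 0.191
grip_force: 59.1
go [ 0.0028 -0.0023  0.005 ] turn 0.0019 tilt [ 0.002  0.001 -1.   ] F [ 0.3  0.3 -1.1] tcp [609.3 126.  108.5]
```

View pics/c3.png

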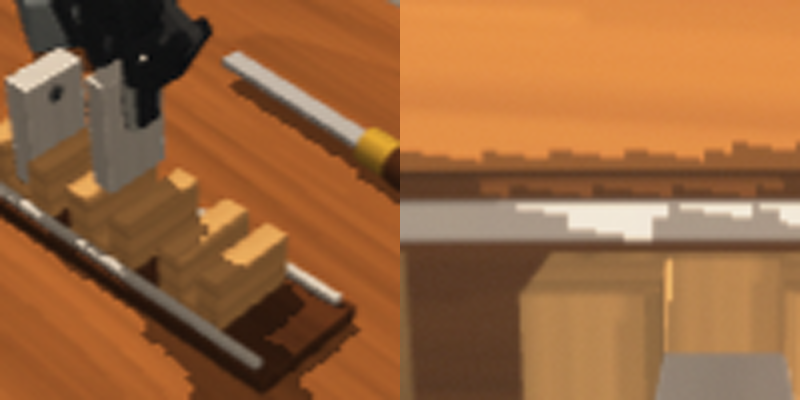

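The side view shows the plate poised over the middle slot. In the wrist view the plate centre is at column 250.6 and the slot centre at about 251.3. I'll descend gently.

```bash
python3 -m jog '[{"delta_pos":[0,-0.001,0.008],"rot":[0,0,0]},{"delta_pos":[0,0,0.008],"rot":[0,0,0]},{"delta_pos":[0,0,0.008],"rot":[0,0,0]},{"delta_pos":[0,0,0.008],"rot":[0,0,0]},{"delta_pos":[0,0,0.006],"rot":[0,0,0]},{"delta_pos":[0,0,0],"rot":[0,0,0]}]'
python3 -m jog '[{"delta_pos":[0,0,0.004],"rot":[0,0,0]},{"delta_pos":[0,0,0.004],"rot":[0,0,0]},{"delta_pos":[0,0,0.004],"rot":[0,0,0]},{"delta_pos":[0,0,0],"rot":[0,0,0]}]'
```

```text
clock: 7.23
tool_pos: [608.3, 125.1, 95.0]
orientation: [0.093, -3.139, 0.0]
ft_force: [-0.8, -0.8, -0.9]
width: 0.194
grip_force: 59.1
clock: 7.57
tool_pos: [608.5, 125.1, 91.8]
orientation: [0.093, -3.14, -0.0]
ft_force: [-0.1, 0.3, -1.1]
width: 0.191
grip_force: 59.1
```

```bash
python3 -m jog '[{"delta_pos":[0,0,0.006],"rot":[0,0,0]},{"delta_pos":[0,0,0.006],"rot":[0,0,0]},{"delta_pos":[0,0,0.006],"rot":[0,0,0]},{"delta_pos":[0,0,0.006],"rot":[0,0,0]},{"delta_pos":[0,0,0.006],"rot":[0,0,0]},{"delta_pos":[0,0,0],"rot":[0,0,0]}]'
python3 -m jog '[{"delta_pos":[0,0,0.005],"rot":[0,0,0]},{"delta_pos":[0,0,0.005],"rot":[0,0,0]},{"delta_pos":[0,0,0.005],"rot":[0,0,0]},{"delta_pos":[0,0,0.005],"rot":[0,0,0]},{"delta_pos":[0,0,0],"rot":[0,0,0]}]'
```

```text
clock: 8.07
tool_pos: [608.9, 126.0, 83.2]
orientation: [-0.093, 3.14, 0.003]
ft_force: [-0.2, 3.1, 0.2]
width: 0.194
grip_force: 59.1
clock: 8.48
tool_pos: [608.8, 125.4, 76.7]
orientation: [-0.093, 3.14, 0.001]
ft_force: [0.8, 4.3, -0.8]
width: 0.19
grip_force: 59.0
```

```bash
python3 -m jog '[{"delta_pos":[0,0,0.005],"rot":[0,0,0]},{"delta_pos":[0,0,0.005],"rot":[0,0,0]},{"delta_pos":[0,0,0.005],"rot":[0,0,0]},{"delta_pos":[0,0,0.005],"rot":[0,0,0]},{"delta_pos":[0,0,0],"rot":[0,0,0]}]'
python3 -m jog '[{"delta_pos":[0,0,0.004],"rot":[0,0,0]},{"delta_pos":[0,0,0.004],"rot":[0,0,0]},{"delta_pos":[0,0,0],"rot":[0,0,0]}]'
```

```text
clock: 8.9
tool_pos: [608.6, 125.1, 70.7]
orientation: [0.093, -3.14, -0.0]
ft_force: [0.2, 3.8, -1.6]
width: 0.194
grip_force: 59.1
clock: 9.15
tool_pos: [608.6, 125.1, 68.4]
orientation: [0.093, -3.14, 0.0]
ft_force: [0.4, 4.8, -1.3]
width: 0.196
grip_force: 59.3
```

```bash
python3 -m jog '[{"delta_pos":[0,0,0.003],"rot":[0,0,0]},{"delta_pos":[0,0,0.003],"rot":[0,0,0]},{"delta_pos":[0,0,0.003],"rot":[0,0,0]},{"delta_pos":[0,0,0],"rot":[0,0,0]}]'
python3 -m jog '[{"delta_pos":[0,0,0.003],"rot":[0,0,0]},{"delta_pos":[0,0,0.003],"rot":[0,0,0]},{"delta_pos":[0,0,0],"rot":[0,0,0]}]'
```

```text
clock: 9.48
tool_pos: [608.7, 125.2, 65.8]
orientation: [0.093, -3.14, -0.0]
ft_force: [0.2, 4.2, -0.4]
width: 0.192
grip_force: 59.4
clock: 9.73
tool_pos: [608.7, 125.2, 65.3]
orientation: [-0.093, 3.14, 0.0]
ft_force: [-2.8, 2.5, 6.6]
width: 0.192
grip_force: 60.3
```

Contact on the floor at about 65 mm. I'll press a little more to confirm.

```bash
python3 -m jog '[{"delta_pos":[0,0,0.002],"rot":[0,0,0]},{"delta_pos":[0,0,0.002],"rot":[0,0,0]},{"delta_pos":[0,0,0],"rot":[0,0,0]},{"delta_pos":[0,0,0],"rot":[0,0,0]}]'
```

```text
clock: 10.07
tool_pos: [608.8, 125.2, 65.3]
orientation: [-0.093, 3.139, 0.0]
ft_force: [-4.6, 3.8, 13.2]
width: 0.192
grip_force: 61.2
```

```bash
python3 -m jog '[{"delta_pos":[0,0,0],"rot":[0,0,0]},{"delta_pos":[0,0,0],"rot":[0,0,0]},{"delta_pos":[0,0,0],"rot":[0,0,0]},{"delta_pos":[0,0,0],"rot":[0,0,0]}]' -0.2 60
python3 -m jog '[{"delta_pos":[0,0,-0.03],"rot":[0,0,0]},{"delta_pos":[0,0,-0.09],"rot":[0,0,0]},{"delta_pos":[0,0,-0.12],"rot":[0,0,0]},{"delta_pos":[0,0,-0.12],"rot":[0,0,0]},{"delta_pos":[0,0,0],"rot":[0,0,0]},{"delta_pos":[0,0,0],"rot":[0,0,0]}]'
python3 - <<'E'
from h import *
togo(473.7,-286.2,130,-17.4)
t=cam("top"); i=capture("top"); cv2.imwrite("pics/t4.png",i); cv2.imwrite("pics/s4.png",capture("side"))
E
```

```text
clock: 10.4
tool_pos: [608.5, 124.5, 62.5]
orientation: [0.093, -3.139, 0.001]
ft_force: [-0.7, 0.8, 1.1]
width: 0.401
grip_force: 0.0
clock: 10.9
tool_pos: [610.2, 125.2, 174.1]
orientation: [-0.093, 3.134, 0.001]
ft_force: [0.1, -0.0, -0.4]
width: 0.399
grip_force: 0.0
go [ 0.5364 -1.3421  0.1432] turn 0.2311 tilt [ 0.006  0.001 -1.   ] F [ 0.1 -0.  -0.4] tcp [610.2 125.2 174.1]
```

```bash
python3 -m jog '[{"delta_pos":[0.02,-0.06,0],"rot":[0,0,0]},{"delta_pos":[0.049,-0.122,0],"rot":[0,0,0]},{"delta_pos":[0.049,-0.122,0],"rot":[0,0,0]},{"delta_pos":[0.049,-0.122,0],"rot":[0,0,0]},{"delta_pos":[0.049,-0.122,0],"rot":[0,0,0]},{"delta_pos":[0.049,-0.122,0],"rot":[0,0,0]},{"delta_pos":[0.049,-0.122,0],"rot":[0,0,0]},{"delta_pos":[0.049,-0.122,0],"rot":[0,0,0]},{"delta_pos":[0.049,-0.122,0],"rot":[0,0,0]},{"delta_pos":[0.049,-0.122,0],"rot":[0,0,0]},{"delta_pos":[0.049,-0.122,0],"rot":[0,0,0]},{"delta_pos":[0.026,-0.062,0],"rot":[0,0,0]},{"delta_pos":[0,0,0],"rot":[0,0,0.077]},{"delta_pos":[0,0,0],"rot":[0,0,0.077]},{"delta_pos":[0,0,0],"rot":[0,0,0.077]},{"delta_pos":[0,0,0.1],"rot":[0,0,0]},{"delta_pos":[0,0,0.04],"rot":[0,0,0]},{"delta_pos":[0,0,0],"rot":[0,0,0]},{"delta_pos":[0,0,0],"rot":[0,0,0]},{"delta_pos":[0,0,0],"rot":[0,0,0]}]' 0
python3 - <<'E'
from h import *
togo(473.7,-286.2,42,-17.4)
i=capture("wrist"); cv2.imwrite("pics/w5.png",i)
s=cv2.imread("pics/s4.png")
cv2.imwrite("pics/c5.png",np.hstack([crop(i,90,40,410,360,1.25),crop(s,190,130,290,230,4)]))
E
```

```text
clock: 12.67
tool_pos: [472.2, -286.4, 129.0]
orientation: [-0.475, -3.105, -0.0]
ft_force: [-0.4, -0.1, -0.5]
width: 0.503
grip_force: 0.0
go [-0.0046  0.0019  0.2899] turn 0.0001 tilt [-0.  0. -1.] F [-0.4 -0.1 -0.5] tcp [ 472.2 -286.4  129. ]
```

View pics/c5.png

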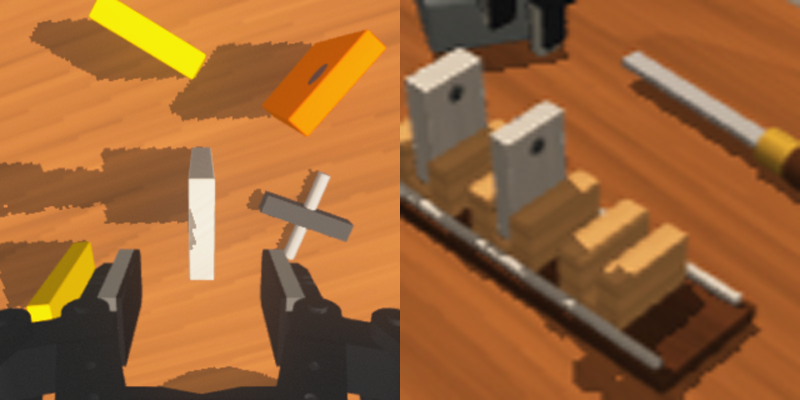

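The left half shows the thin plate at column ~202, centred between the fingers (139 to 263), with the yellow decoy just left of the left finger. The right half shows the thick plate seated in the middle slot. I'll check the finger clearance to the yellow decoy.

Run:
```python
from h import *
import pickle
s=pickle.load(open("pics/w1.pkl","rb")); w=cam("wrist",s)
Rt=R.from_rotvec(env.state()["orientation"]).as_matrix(); o=np.array([473.7,-286.2,0])
for p,z in [((180,297),0),((190,354),0),((113,337),85),((130,335),85),((148,408),85)]:
    print(p,z,(Rt.T@(onz(w,np.array(p)/1.5,z)-o)).round(1)[:2])
```

```text
(180, 297) 0 [-39.1 -75.1]
(190, 354) 0 [-85.4 -72.3]
(113, 337) 85 [-39.9 -86. ]
(130, 335) 85 [-38.7 -75. ]
(148, 408) 85 [-87.5 -70.6]
```

```bash
python3 -m jog '[{"delta_pos":[-0.003,0.001,0.07],"rot":[0,0,0]},{"delta_pos":[-0.002,0,0.074],"rot":[0,0,0]},{"delta_pos":[0,0,0.074],"rot":[0,0,0]},{"delta_pos":[0,0,0.072],"rot":[0,0,0]},{"delta_pos":[0,0,0],"rot":[0,0,0]},{"delta_pos":[0,0,0],"rot":[0,0,0]}]'
python3 -m jog '[{"delta_pos":[0,0,0],"rot":[0,0,0]},{"delta_pos":[0,0,0],"rot":[0,0,0]},{"delta_pos":[0,0,0],"rot":[0,0,0]},{"delta_pos":[0,0,0],"rot":[0,0,0]},{"delta_pos":[0,0,0],"rot":[0,0,0]},{"delta_pos":[0,0,0],"rot":[0,0,0]},{"delta_pos":[0,0,0],"rot":[0,0,0]}]' -1 40
```

```text
clock: 13.22
tool_pos: [473.6, -286.4, 42.1]
orientation: [-0.475, -3.105, -0.001]
ft_force: [0.3, -0.5, -0.0]
width: 0.5
grip_force: 0.0
clock: 13.8
tool_pos: [474.7, -287.1, 43.8]
orientation: [0.475, 3.102, -0.002]
ft_force: [-0.5, 0.1, 6.7]
width: 0.136
grip_force: 39.9
```

```bash
python3 -m jog '[{"delta_pos":[0,0,-0.02],"rot":[0,0,0]},{"delta_pos":[0,0,-0.1],"rot":[0,0,0]},{"delta_pos":[0,0,-0.13],"rot":[0,0,0]},{"delta_pos":[0,0,-0.13],"rot":[0,0,0]},{"delta_pos":[0,0,-0.13],"rot":[0,0,0]}]' -1 60
python3 -m jog '[{"delta_pos":[-0.013,0.064,0],"rot":[0,0,0]},{"delta_pos":[-0.026,0.127,0],"rot":[0,0,0]},{"delta_pos":[-0.026,0.127,0],"rot":[0,0,0]},{"delta_pos":[-0.026,0.127,0],"rot":[0,0,0]},{"delta_pos":[-0.026,0.127,0],"rot":[0,0,0]},{"delta_pos":[-0.026,0.127,0],"rot":[0,0,0]},{"delta_pos":[-0.026,0.127,0],"rot":[0,0,0]},{"delta_pos":[-0.026,0.127,0],"rot":[0,0,0]},{"delta_pos":[-0.026,0.127,0],"rot":[0,0,0]},{"delta_pos":[-0.013,0.064,0],"rot":[0,0,0]},{"delta_pos":[0,0,0],"rot":[0,0,-0.0765]},{"delta_pos":[0,0,0],"rot":[0,0,-0.0765]},{"delta_pos":[0,0,0],"rot":[0,0,-0.0765]},{"delta_pos":[0,0,0],"rot":[0,0,0]},{"delta_pos":[0,0,0],"rot":[0,0,0]},{"delta_pos":[0,0,0],"rot":[0,0,0]}]'
python3 - <<'E'
from h import *
import pickle
s=env.state(); i=capture("wrist"); cv2.imwrite("pics/w6.png",i); pickle.dump(s,open("pics/w6.pkl","wb"))
togo(612,43.5,110,3.25)
cv2.imwrite("pics/w6z.png",crop(i,160,80,360,230,4))
E
```

```text
clock: 14.22
tool_pos: [472.9, -286.0, 196.7]
orientation: [-0.475, -3.104, -0.001]
ft_force: [0.1, -0.1, -2.2]
width: 0.133
grip_force: 58.4
clock: 15.55
tool_pos: [642.9, 20.0, 195.0]
orientation: [0.085, -3.14, -0.0]
ft_force: [-0.4, 0.5, -0.9]
width: 0.139
grip_force: 58.8
go [0.0986 0.0841 0.2835] turn -0.0013 tilt [-0.  0. -1.] F [-0.7 -0.3 -1.4] tcp [642.9  19.9 195. ]
```

View pics/w6z.png

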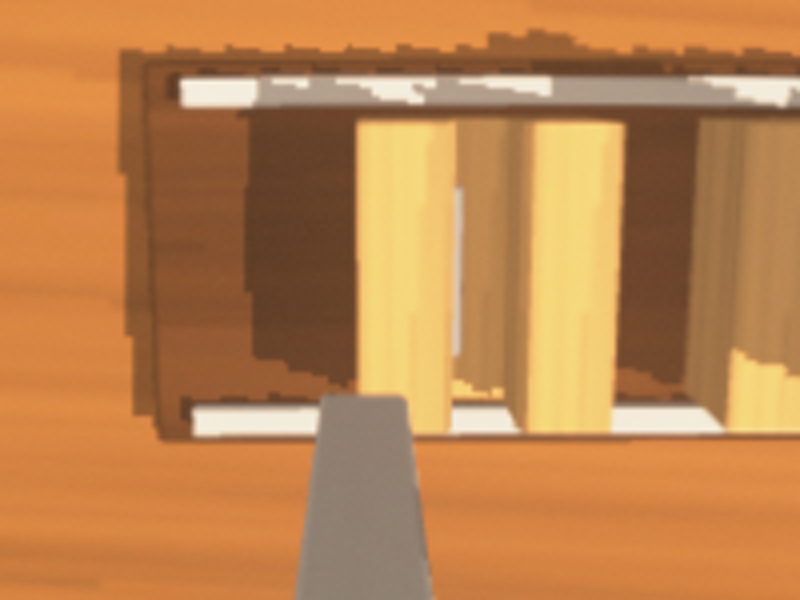

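Zoom: the narrow pocket's outer jaw edges are at crop x≈357 and 619 (at y 270), the chamfer tops near 440 and 530. The held plate hangs straight, lower edge centred at 363.

Run:
```python
from h import *
import pickle
s=pickle.load(open("pics/w6.pkl","rb")); w=cam("wrist",s)
for y in (150,270,400):
    e=619-(y-270)*.05
    P=[onz(w,(160+x/4,80+y/4),54) for x in (357,e,530-(y-270)*.02)]
    print(np.array(P)[:,:2].round(1).tolist(),((P[0]+P[1])/2)[:2].round(1),np.linalg.norm(P[0]-P[1]).round(1))
print(onz(w,(160+363/4,80+397/4),195-43).round(1), s["tool_pos"].round(1))
```

```text
[[589.1, 15.9], [586.0, 69.9], [587.1, 51.2]] [587.5  42.9] 54.0
[[613.3, 17.2], [610.2, 71.0], [611.3, 52.7]] [611.7  44.1] 53.9
[[640.6, 18.6], [637.7, 72.4], [638.7, 54.5]] [639.1  45.5] 53.9
[617.4  18.5 152. ] [642.9  20.  195. ]
```

```bash
python3 -c "
from h import *
togo(613,44.1,107,3.25)"
```

```text
go [0.0952 0.0859 0.2935] turn -0.0013 tilt [-0.  0. -1.] F [-0.7 -0.3 -1.4] tcp [642.9  19.9 195. ]
```

```bash
python3 -m jog '[{"delta_pos":[0.032,0.029,0],"rot":[0,0,0]},{"delta_pos":[0.032,0.029,0],"rot":[0,0,0]},{"delta_pos":[0.031,0.028,0],"rot":[0,0,-0.001]},{"delta_pos":[0,0,0.07],"rot":[0,0,0]},{"delta_pos":[0,0,0.08],"rot":[0,0,0]},{"delta_pos":[0,0,0.08],"rot":[0,0,0]},{"delta_pos":[0,0,0.04],"rot":[0,0,0]},{"delta_pos":[0,0,0.022],"rot":[0,0,0]},{"delta_pos":[0,0,0],"rot":[0,0,0]},{"delta_pos":[0,0,0],"rot":[0,0,0]},{"delta_pos":[0,0,0],"rot":[0,0,0]}]'
python3 -c "
from h import *
togo(613,44.1,95,3.25)"
```

```text
clock: 16.52
tool_pos: [614.0, 44.4, 108.8]
orientation: [-0.092, 3.138, 0.0]
ft_force: [0.2, 0.6, -1.4]
width: 0.132
grip_force: 58.8
go [ 0.0035 -0.0009  0.0459] turn 0.0012 tilt [ 0.003  0.    -1.   ] F [ 0.2  0.6 -1.4] tcp [614.   44.4 108.8]
```

```bash
python3 -m jog '[{"delta_pos":[0,0,0.008],"rot":[0,0,0]},{"delta_pos":[0,0,0.008],"rot":[0,0,0]},{"delta_pos":[0,0,0.008],"rot":[0,0,0]},{"delta_pos":[0,0,0.006],"rot":[0,0,0]},{"delta_pos":[0,0,0.004],"rot":[0,0,0]},{"delta_pos":[0,0,0],"rot":[0,0,0]}]'
python3 -m jog '[{"delta_pos":[0,0,0.004],"rot":[0,0,0]},{"delta_pos":[0,0,0.004],"rot":[0,0,0]},{"delta_pos":[0,0,0.004],"rot":[0,0,0]},{"delta_pos":[0,0,0],"rot":[0,0,0]}]'
```

```text
clock: 17.02
tool_pos: [613.0, 44.2, 96.8]
orientation: [0.092, -3.14, -0.0]
ft_force: [0.9, 0.6, -1.4]
width: 0.128
grip_force: 58.8
clock: 17.35
tool_pos: [613.1, 44.2, 93.3]
orientation: [0.092, -3.14, -0.0]
ft_force: [0.2, 0.3, -1.3]
width: 0.138
grip_force: 58.8
```

```bash
python3 -m jog '[{"delta_pos":[0,0,0.005],"rot":[0,0,0]},{"delta_pos":[0,0,0.005],"rot":[0,0,0]},{"delta_pos":[0,0,0.005],"rot":[0,0,0]},{"delta_pos":[0,0,0],"rot":[0,0,0]}]'
python3 -m jog '[{"delta_pos":[0,0,0.005],"rot":[0,0,0]},{"delta_pos":[0,0,0.005],"rot":[0,0,0]},{"delta_pos":[0,0,0.005],"rot":[0,0,0]},{"delta_pos":[0,0,0.005],"rot":[0,0,0]},{"delta_pos":[0,0,0.005],"rot":[0,0,0]},{"delta_pos":[0,0,0],"rot":[0,0,0]}]'
```

```text
clock: 17.68
tool_pos: [613.0, 44.2, 88.7]
orientation: [0.092, -3.14, -0.0]
ft_force: [-0.7, 0.6, -1.5]
width: 0.132
grip_force: 58.8
clock: 18.18
tool_pos: [613.5, 44.6, 81.9]
orientation: [-0.092, 3.139, 0.001]
ft_force: [-0.0, 2.2, 0.8]
width: 0.135
grip_force: 59.3
```

```bash
python3 -m jog '[{"delta_pos":[0,0,0.005],"rot":[0,0,0]},{"delta_pos":[0,0,0.005],"rot":[0,0,0]},{"delta_pos":[0,0,0.005],"rot":[0,0,0]},{"delta_pos":[0,0,0.005],"rot":[0,0,0]},{"delta_pos":[0,0,0],"rot":[0,0,0]}]'
python3 -m jog '[{"delta_pos":[0,0,0.005],"rot":[0,0,0]},{"delta_pos":[0,0,0.005],"rot":[0,0,0]},{"delta_pos":[0,0,0.004],"rot":[0,0,0]},{"delta_pos":[0,0,0.003],"rot":[0,0,0]},{"delta_pos":[0,0,0],"rot":[0,0,0]}]'
```

```text
clock: 18.6
tool_pos: [613.3, 44.5, 75.1]
orientation: [-0.092, 3.14, 0.001]
ft_force: [0.8, 3.6, -1.2]
width: 0.133
grip_force: 58.8
clock: 19.02
tool_pos: [613.0, 44.5, 70.1]
orientation: [0.092, -3.14, -0.001]
ft_force: [0.9, 4.2, -0.6]
width: 0.136
grip_force: 58.8
```

```bash
python3 -m jog '[{"delta_pos":[0,0,0.004],"rot":[0,0,0]},{"delta_pos":[0,0,0.004],"rot":[0,0,0]},{"delta_pos":[0,0,0.003],"rot":[0,0,0]},{"delta_pos":[0,0,0],"rot":[0,0,0]}]'
python3 -m jog '[{"delta_pos":[0,0,0.003],"rot":[0,0,0]},{"delta_pos":[0,0,0.003],"rot":[0,0,0]},{"delta_pos":[0,0,0],"rot":[0,0,0]}]'
```

```text
clock: 19.35
tool_pos: [613.1, 44.3, 66.9]
orientation: [0.092, -3.14, -0.0]
ft_force: [0.7, 3.6, -0.9]
width: 0.134
grip_force: 58.9
clock: 19.6
tool_pos: [613.2, 44.2, 65.9]
orientation: [-0.092, 3.14, 0.0]
ft_force: [-1.0, 3.8, 4.5]
width: 0.135
grip_force: 59.5
```

```bash
python3 -m jog '[{"delta_pos":[0,0,0.003],"rot":[0,0,0]},{"delta_pos":[0,0,0.002],"rot":[0,0,0]},{"delta_pos":[0,0,0],"rot":[0,0,0]},{"delta_pos":[0,0,0],"rot":[0,0,0]}]'
python3 -m jog '[{"delta_pos":[0,0,0],"rot":[0,0,0]},{"delta_pos":[0,0,0],"rot":[0,0,0]},{"delta_pos":[0,0,0],"rot":[0,0,0]},{"delta_pos":[0,0,0],"rot":[0,0,0]}]' -0.3 60
python3 -m jog '[{"delta_pos":[0,0,-0.03],"rot":[0,0,0]},{"delta_pos":[0,0,-0.09],"rot":[0,0,0]},{"delta_pos":[0,0,-0.12],"rot":[0,0,0]},{"delta_pos":[0,0,-0.12],"rot":[0,0,0]},{"delta_pos":[0.05,-0.1,-0.05],"rot":[0,0,0]},{"delta_pos":[0.05,-0.1,0],"rot":[0,0,0]},{"delta_pos":[0.05,-0.1,0],"rot":[0,0,0]},{"delta_pos":[0.05,-0.1,0],"rot":[0,0,0]},{"delta_pos":[0,0,0],"rot":[0,0,0]},{"delta_pos":[0,0,0],"rot":[0,0,0]}]'
python3 - <<'E'
from h import *
s=capture("side"); t=capture("top")
cv2.imwrite("pics/f.png",np.hstack([crop(s,170,125,290,235,3),crop(t,160,160,290,270,3)]))
E
```

```text
clock: 19.93
tool_pos: [613.2, 44.2, 65.8]
orientation: [-0.092, 3.14, 0.0]
ft_force: [-3.8, 3.8, 12.5]
width: 0.135
grip_force: 60.8
clock: 20.27
tool_pos: [613.1, 43.6, 63.4]
orientation: [0.092, -3.14, 0.001]
ft_force: [0.2, -0.1, -0.1]
width: 0.349
grip_force: 0.0
clock: 21.1
tool_pos: [559.9, -80.5, 187.6]
orientation: [-0.087, 3.14, -0.0]
ft_force: [0.4, 0.3, 0.6]
width: 0.347
grip_force: 0.0
```

View pics/f.png

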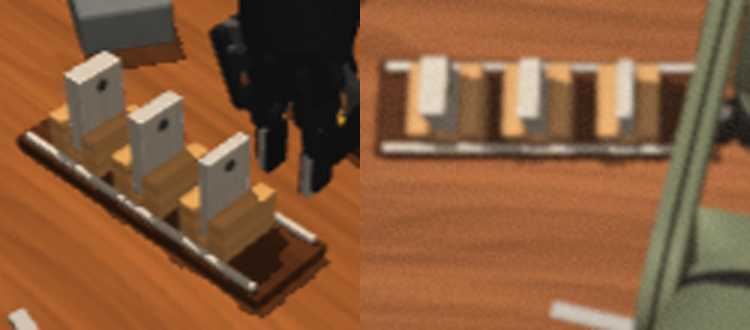

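Both plates stand upright in their slots, level with the fixed one (side crop: tops at about (155,100) and (225,140)). Handing in.

```bash
python3 -c "
from rig import env
print(env.hand_in())"
```

```text
the job is handed in; nothing more can be done
None
```

The job is handed in: the 17 mm plate is in the middle slot and the 12 mm plate in the narrow slot, each pressed down with about 13 N until it stopped on the floor, and nothing else was touched, in about 21 s.

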